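Bring the strips home on the gauge and arm the bench trimmer

ROBOT

A 6-joint arm with a two-finger parallel gripper is mounted at the origin on a cart in front of the work surface, level with it; the furniture and walls round the work are solid. World frame = base frame: x ahead of the robot, y to its left, z up, the work surface at z = 0. Lengths are in m, angles in degrees, forces in N, time in s.
With the tool pointing down it reaches from about 0.4 to 0.825 m from the base axis. Payload 7 kg.
Tool frame: the origin (TCP) lies on the centre line of the jaws, within the pads' length; the fingertips stand 14 mm ahead of it and the grasp point (between the pads) lies 5 mm behind it; z points along the fingers, y is the line along which they close (so a half turn about z gives the same grasp; the last joint's range is limited). The gripper opens to 88 mm and grips with 3 to 60 N. Pads are 19 mm wide; open, the fingers measure 130 mm over their backs; the gripper's body (78 mm by 193 mm) begins 47 mm behind the grasp point.
Start: joints at [-46.805, 20.546, 0.682, 0, -70.136, -16.507], TCP at [0.303, -0.603, 0.241] pointing down, gripper open.
Joint ranges: [-176.03, 176.03], [-82.01, 121.73], [-58.28, 71.71], [-173.87, 95.51], [-174.79, -0.11], [-173.66, 173.66]. Speed limits (degrees/s): [136.94, 136.94, 172.46, 180, 180, 180].

INTERFACE

Orientations are given as [roll, pitch, yaw] about the fixed x, y, z axes, in that order (R = Rz(yaw) Ry(pitch) Rx(roll)).
In Python, from plant import r gives the robot as it stands.
- The arm moves only by the tool send_rows, never from a script. Its argument "steps" is a list of rows, each an object with "dp": the shift along the tool's x, y, z in mm, a list of three; "roll": the turn about the tool's z in rad; "jaw": the opening in per cent of the stroke, from 0 (shut) to 100 (fully open). In form: [{"dp": [tx, ty, tz], "roll": roll, "jaw": jaw}, ...]. A call has 1 to 5 rows; each row is the pose to reach, as a shift and turn from the pose commanded when the call began, along the tool's axes at that moment; what a row does not reach only later rows make up. A row lasts 1/8 s, in which the tool goes at most 62.5 mm and 10.7 degrees, less where a joint would pass 70% of its speed; a pose out of reach is approached as far as the arm can. A call with a gripper value outside its range is refused whole. The fingers move at their own pace and stop on an object; "newtons" is the grip in N (left out, the last holds). Time passes only in rows, so rows that repeat a pose let the fingers close. It gives the time, the measured TCP pose, the force, the opening and the grip force at its end, in the units of the state.
- r.get_state(): the state, without advancing time (a new reading comes with each control period).
- r.capture(name): name is "scene" or "top" or "wrist"; returns a dict with "image" (420x560x3 uint8, blue, green, red), "K" (3x3 intrinsics, pixels), "rvec" (rotation vector, rad) and "tvec" (3), from world to camera coordinates, as OpenCV has them. Camera axes: x right, y down, z forward; pixel columns grow to the right and rows downward; lengths in m; the calibration is good to about 2 mm. The wrist camera is an equidistant fisheye: a pixel r from the principal point sees the ray r / f radians off the axis. A picture is of the moment at which its call begins. There is no depth.
- r.close_job(): hands the job in; it is judged then, once.
The state is a dict: "time_s": time; "joints": joint angles; "qd": joint speeds; "joint_torque": joint torques, N m; "tcp_pos": TCP position; "eef_rot": TCP orientation; "contact_force": force on the tool from outside, world axes, zero at the start; "moment": the same for the moment, N m; "gripper_width": finger opening in m; "gripper_force": force on a finger pad.
Only numpy, scipy, OpenCV 4.12 (cv2) and the standard library are available. Lean on these libraries where they do the work, as an engineer would, in place of code of your own. Each camera call takes 0.05 s, during which the arm holds its last target. There are 200 camera calls.

TASK

Two wooden strips have hung up part-way down the sloped infeed tray of the bench trimmer: slide each one down its own lane until its end rests against the length gauge, gently, so that the gauge keeps its setting. Then arm the trimmer: lift the sprung guard cover on the control pod, flip the toggle beneath it over towards the cover's hinge, and let the cover drop shut over it. Leave the tools and blocks lying round the machine where they are.

Things in the scene. Friction and masses are not known exactly. Their poses are not given: they have to be found in the camera images.
- trimmer: Grey bench trimmer, fixed; base 285 x 235 mm. Origin under its middle on the table; x from its front (robot side) to its back, y left, z up. Sloped tray on its right half, control pod at its front left, dark motor (130 mm high) behind the pod. The pod is a box 82 mm (x) by 100 mm (y), top 100 mm above the table; its upright left face is at y = +115 mm, x = -101 to -19 mm, nothing in front of it.
- tray: Fixed steel infeed tray, 220 x 92 mm, sloping down at 16 degrees towards the machine's back. Origin in the middle of its floor; x down the slope, y left, z square to the floor. Two straight lanes, 30 mm wide, centred at y = +23 and -23 mm, divided by a 16 mm rib and edged by 6 mm ribs; all ribs stand 6 mm above the floor.
- gauge_face (a point): Middle of the foot of the length gauge's uphill face, on the tray floor: the face the strips must rest against. Axes as the tray's (x down the slope). The gauge is a dark steel bar across both lanes, 27 mm high above the floor, with a brass thumbscrew at each end. It is clamped by friction only: about 14 N along the slope makes it slip.
- gauge (a joint): Setting of the length gauge, m: 0 is 85 mm down the slope from the tray's origin, growing up the slope; set anywhere from 0 to 0.025 at the start. It must keep its setting to within 3 mm.
- piece_left: Plain wooden strip (wood furniture), 60 x 24 x 18 mm, about 40 g, lying lengthwise in the left lane, held by friction. Origin in the middle of its underside; x lengthwise, down the slope. Home when its downhill end touches the gauge, i.e. its origin is 30 mm uphill of the gauge face.
- piece_right: A second strip of the same shape and size in the right lane; origin and axes alike.
- guard_cover (a joint): Opening angle of the guard cover, rad: 0 shut, at most 1.6. A dark steel box open below, 62 x 54 x 30 mm, hiding the toggle on top of the pod. Its level hinge runs along the trimmer's x, 32 mm towards the tray from switch_pivot and 2 mm above it; its left end lifts. A spring always shuts it (1 to 2 N at the lip), so the hand must keep holding it up while it works the toggle.
- cover_lip (a point): Middle of the lower outer edge of the cover's finger lip; moves with the cover. A 3 mm plate, 40 mm wide, jutting out level 16 mm beyond the pod's left face; shut, its underside is 108 mm above the table, free space below it. Closed fingers pointing down and leaning in from the left (about 45 degrees from upright) can go under it and lift. Its x axis points to the hinge when shut.
- toggle (a joint): Angle of the toggle, rad: 0 off (leaning 0.42 rad from upright to the left, towards the lip), 0.84 on (leaning as far towards the hinge and tray). It takes about 0.5 to 1 N at its tip, and past upright it falls over to on by itself.
- switch_pivot (a point): Pivot of the toggle on the pod, 104 mm above the table (4 mm above the pod's top) and 30 mm inside the pod's left face; axes as the trimmer's. The toggle is a round steel bat 23 mm long from the pivot and 9 mm thick; a collar 13 mm across rises 3 mm above the pivot's height.
- key: Bystander: quoin key lying on the table, 70 x 90 x 12 mm, T handle. Leave it alone.
- roller: Bystander: ink roller with an orange handle lying on the table, 132 x 269 x 86 mm. Leave it alone.
- type_block: Bystander: small dark block of type lines, 34 x 41 x 26 mm, on the table. Leave it alone.
- h_block: Bystander: metal furniture block with H ends, 50 x 82 x 26 mm, on the table. Leave it alone.
Not all that is in view belongs to the job. Leave any green or purple look-alike of the piece_left alone. What is shaped like the piece_right but red is not meant.

How it is judged (in metres and radians):
On the way, in this order (a step that is already met when the one before it is completed fails the run):
1. both strips rest against the length gauge, flat in their lanes (x of each of piece_left, piece_right in the frame of gauge_face above -0.032 m and y of piece_left in the frame of gauge_face between 0.017 and 0.029 m and z of piece_left in the frame of gauge_face between -0.003 and 0.003 m and angle between the x axis of each of piece_left, piece_right and the x axis of gauge_face, either way round below 0.12 rad and y of piece_right in the frame of gauge_face between -0.029 and -0.017 m and z of piece_right in the frame of gauge_face between -0.003 and 0.003 m), for 0.2 s.
2. the toggle is thrown over while the cover is held up (value of joint toggle above 0.7 rad and value of joint guard_cover above 0.25 rad), for 0.05 s.
At the end, for the whole second after the job is handed in: both strips lie flat in their lanes with their ends against the length gauge (gap under 2 mm), the toggle is on (over 0.7 rad), and the guard cover is shut (under 0.06 rad) and at rest (all of step 1 and value of joint toggle above 0.7 rad and value of joint guard_cover below 0.06 rad and velocity of joint guard_cover below 0.1 rad/s and linear speed of each of piece_left, piece_right below 0.01 m/s); the robot touches nothing.
It fails at once if the length gauge is shoved more than 3 mm out of its setting (distance of gauge_face from where it was at the start of the episode above 0.003 m).
It fails at once if a bystander (key, roller, type block or H block) is moved more than 20 mm (distance of any of key, roller, type_block, h_block from where it was at the start of the episode above 0.02 m).
It also fails if it takes over 54 s, if anything falls off the work surface, if the arm or the gripper's body presses on something with over 40 N, if the wrist force passes 120 N, or if a joint passes its speed limit or range.

## Working session

There is one attempt and no reset: what is moved stays moved. The work goes in short steps, Python scripts to look and compute and a tool call to move; the robot and the scene stay as the last step left them, time stands still between calls to the robot, and variables do not carry over. Pictures are saved under pics/ and viewed, at most 10 in all, crops included, and the job is handed in when it is done.

Besides the shell and the picture viewer there is one more tool, called after "Emit:" by a JSON object that holds its "api" and its "payload", one argument or row to a line. send_rows: Moves the arm, as the interface text tells. Its arguments: {"type":"object","properties":{"steps":{"type":"array","items":{"type":"object","properties":{"dp":{"type":"array","items":{"type":"number"}},"roll":{"type":"number"},"jaw":{"type":"number"}}}},"newtons":{"type":"number"}},"required":["steps"]}

```bash
ls; mkdir -p pics
cat > h.py <<'E'
import numpy as np,cv2
from plant import r
E
python3 - <<'E'
from h import *
import pickle
d={}
for n in("scene","top","wrist"):
    c=r.capture(n);d[n]=c;cv2.imwrite(f"pics/{n}0.png",c["image"])
pickle.dump(d,open("c0.pkl","wb"))
im=np.hstack([cv2.resize(d["scene"]["image"],(800,600))]);cv2.imwrite("pics/s.png",im)
cv2.imwrite("pics/t.png",cv2.resize(d["top"]["image"],(800,600)))
print(r.get_state())
for n in d: print(n,d[n]["K"],d[n]["rvec"],d[n]["tvec"])
E
```

```text
pics
{'time_s': 0.15, 'joints': array([-4.68060284e+01,  2.05816227e+01,  6.44232665e-01, -1.14794167e-02,
       -7.01354229e+01, -1.65066402e+01]), 'qd': array([-0.04616587, -0.07010865,  0.11084748,  0.09923727,  0.06133058,
       -0.00890968]), 'joint_torque': array([-5.63365938e-04, -5.83277678e+01,  2.93291867e+01,  7.00104117e+00,
        8.83346947e-03, -8.37168500e-05]), 'tcp_pos': array([ 0.30295332, -0.60279697,  0.23984006]), 'eef_rot': array([ 1.79927121e+02, -1.03415201e-02, -1.53316570e+02]), 'contact_force': array([ 0.32561027, -0.59346697,  0.0313951 ]), 'moment': array([ 0.00680884, -0.00905265,  0.05696365]), 'gripper_force': 0.0, 'gripper_width': 0.08780560295298999}
scene [[449.64823548   0.         280.64890943]
 [  0.         449.64823548 214.66966676]
 [  0.           0.           1.        ]] [ 1.0606927   2.32138624 -1.12161272] [ 0.43864255 -0.14255763  1.52565979]
top [[409.38585679   0.         271.05654606]
 [  0.         409.38585679 207.2455428 ]
 [  0.           0.           1.        ]] [ 1.92923829 -2.28725208  0.23296111] [-4.27334939e-04  5.98340916e-01  8.99469493e-01]
wrist [[325.1922621    0.         274.22004188]
 [  0.         325.1922621  205.86604711]
 [  0.           0.           1.        ]] [-1.5649456  -2.53826479 -0.34618623] [ 0.67415648 -0.03387132  0.39041921]
```

View pics/s.png

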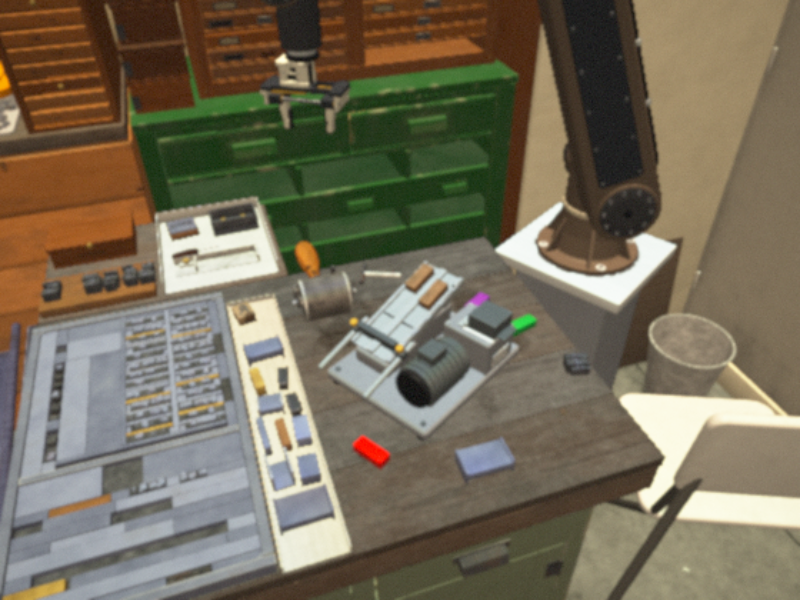

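View pics/t.png

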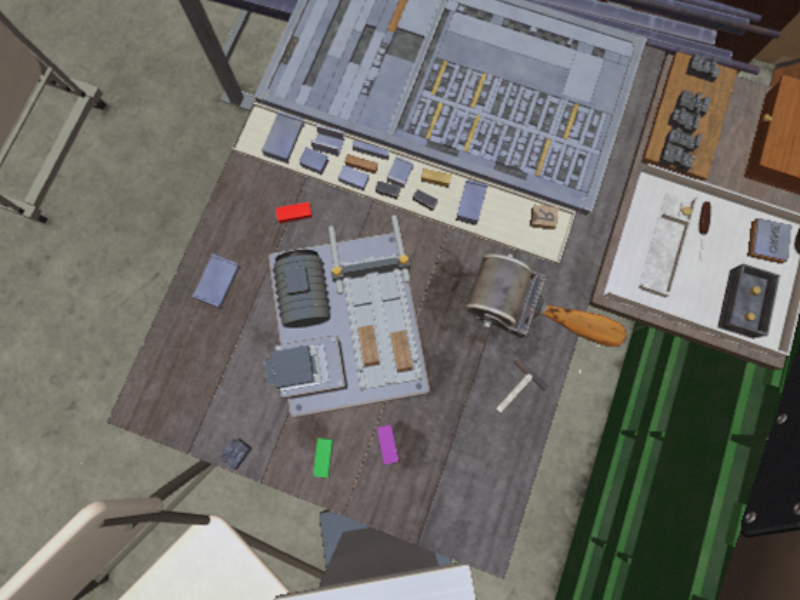

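The scene view shows the trimmer at about (420,340), with two plain wooden strips in the tray at (419,277) and (433,293). Loose green, purple and red look-alikes lie on the table at (523,323), (480,298) and (371,451). In the top view the strips are at (368,346) and (402,351), the pod cover at (290,367), and the gauge with its brass screws at (336,271) and (403,259). The plain wood strips in the lanes are the ones meant. I'll confirm them in enlarged crops.

Run:
```python
import pickle,cv2
d=pickle.load(open("c0.pkl","rb"))
t=d["top"]["image"][150:295,180:310];cv2.imwrite("pics/tc.png",cv2.resize(t,None,fx=4,fy=4,interpolation=cv2.INTER_CUBIC))
s=d["scene"]["image"][180:305,215:375];cv2.imwrite("pics/sc.png",cv2.resize(s,None,fx=4.5,fy=4.5,interpolation=cv2.INTER_CUBIC))
```

```text
(no output)
```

View pics/tc.png

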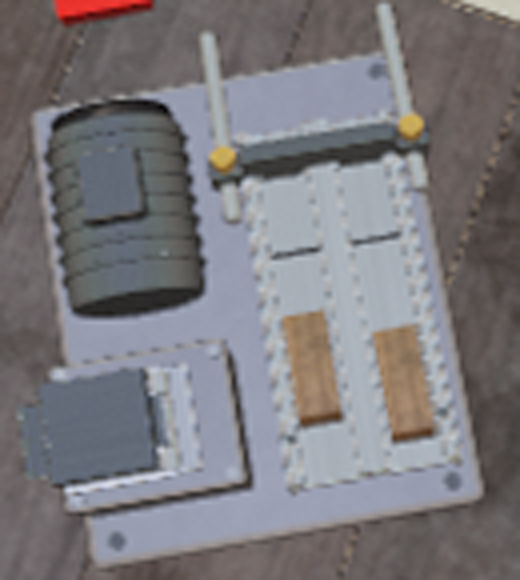

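View pics/sc.png

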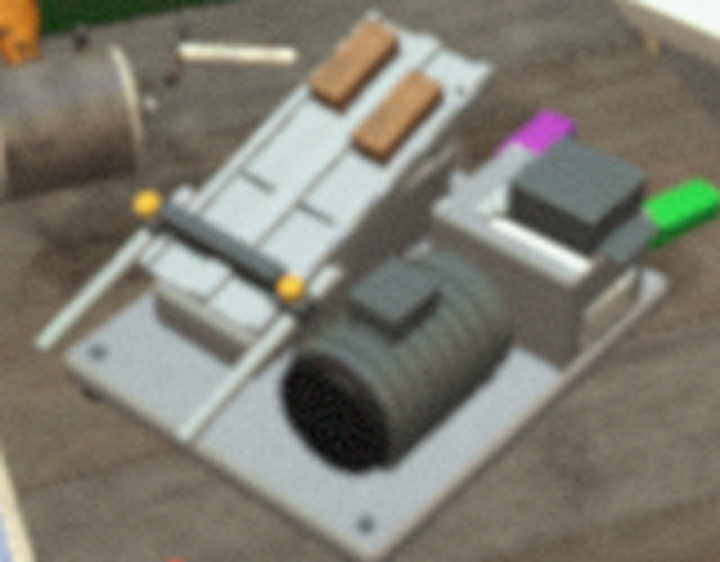

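The crops confirm both plain wooden strips in the lanes. In the top crop the left strip spans (282,317)–(340,420) and the right one (375,333)–(433,438). Next I'll triangulate the matching points from both views.

```bash
cat >> h.py <<'E'
def tri(cams,px):
    P=[];q=[]
    for c,p in zip(cams,px):
        R=cv2.Rodrigues(np.array(c["rvec"]))[0];t=np.array(c["tvec"]).reshape(3)
        K=c["K"];d=np.array([(p[0]-K[0,2])/K[0,0],(p[1]-K[1,2])/K[1,1]])
        if c.get("fish"):
            th=np.hypot(*d);d=d/th*np.tan(th)
        v=R.T@np.r_[d,1];P.append(-R.T@t);q.append(v/np.linalg.norm(v))
    A=sum(np.eye(3)-np.outer(v,v) for v in q);b=sum((np.eye(3)-np.outer(v,v))@o for v,o in zip(q,P))
    X=np.linalg.solve(A,b);e=max(np.linalg.norm(np.cross(X-o,v)) for v,o in zip(q,P))
    return X,e
E
python3 - <<'E'
from h import *;import pickle
d=pickle.load(open("c0.pkl","rb"))
pts=dict(screwL=((222,158),(290,287)),screwR=((411,125),(147,203)),trayUL=((292,490),(490,67)),trayUR=((462,460),(375,14)),
 markRl=((350,240),(272,190)),markRr=((398,232),(240,170)),markLl=((272,253),(297,203)),markLr=((322,247),(333,222)),
 pLul=((300,422),(440,92)),pLdl=((282,317),(378,160)),pLdr=((325,310),(353,138)),pLur=((340,416),(410,72)),
 pRdr=((415,326),(310,78)),pRul=((393,440),(398,43)),pRur=((433,433),(368,22)),pRdl=((375,333),(335,105)),
 lipFar=((20,410),(608,262)),covHingeBack=((148,370),(512,180)),covHingeFront=((157,470),(580,137)),covBackL=((45,382),(590,235)),
 covFL=((55,482),(645,182)),baseBL=((33,113),(375,555)),baseFL=((95,567),(665,285)),screwBR=((377,71),(97,351)))
for k,(a,b) in pts.items():
    a=((a[0]+.5)/4-.5+180,(a[1]+.5)/4-.5+150);b=((b[0]+.5)/4.5-.5+215,(b[1]+.5)/4.5-.5+180)
    X,e=tri([d["top"],d["scene"]],[a,b]);print(k,np.round(X*1000,1),round(e*1000,1))
E
```

```text
screwL [638.1 -27.7 100.4] 1.3
screwR [ 638.6 -136.8  101. ] 0.9
trayUL [444.5 -39.  136.2] 1.5
trayUR [ 444.3 -128.8  134.1] 0.3
markRl [579.6 -92.2  97.5] 1.9
markRr [ 579.  -119.    98.1] 1.1
markLl [583.7 -55.9 108.6] 12.0
markLr [573.7 -66.2  86.1] 10.0
pLul [479.4 -48.9 132.7] 1.7
pLdl [538.8 -47.5 118.4] 1.3
pLdr [537.  -69.9 122.2] 0.5
pLur [479.  -70.9 136.4] 2.4
pRdr [ 519.1 -117.   132.6] 0.5
pRul [461.3 -95.6 136.5] 1.4
pRur [ 461.5 -117.6  141.9] 2.5
pRdl [520.5 -95.7 123.7] 0.9
lipFar [515.3  99.6 109.5] 4.2
covHingeBack [519.   29.2 132.3] 1.1
covHingeFront [464.3  33.9 132.5] 3.4
covBackL [523.   85.3 126. ] 0.7
covFL [469.3  85.6 129.8] 0.0
baseBL [705.6  88.1  28.1] 0.5
baseFL [426.8  86.5  23.9] 1.9
screwBR [ 695.3 -126.8   31.5] 0.9
```

```bash
cat >> h.py <<'E'
from scipy.spatial.transform import Rotation as Ro
def go(x,y,z,yaw):
    s=r.get_state();R=Ro.from_euler("xyz",s["eef_rot"],degrees=True).as_matrix()
    dp=R.T@(np.array([x,y,z])-s["tcp_pos"])*1000
    a=(s["eef_rot"][2]-yaw+180)%360-180
    print("dp",np.round(dp,1),"roll",round(np.radians(a),3))
def st():
    s=r.get_state();print(round(s["time_s"],2),np.round(s["tcp_pos"]*1000,1),np.round(s["eef_rot"],1),"F",np.round(s["contact_force"],2),"w",round(s["gripper_width"]*1000,1))
E
python3 - <<'E'
from h import *;import pickle
c=pickle.load(open("c0.pkl","rb"))["wrist"];s=r.get_state()
R=cv2.Rodrigues(c["rvec"])[0];C=-R.T@c["tvec"].reshape(3);T=Ro.from_euler("xyz",s["eef_rot"],degrees=True).as_matrix()
print(C,T.T@(C-s["tcp_pos"]),T.T@R[2])
go(.53,-.03,.30,-180)
E
```

```text
[ 0.23946209 -0.63503259  0.38399597] [ 7.12312656e-02 -1.07810500e-04 -1.44143315e-01] [-2.66802867e-01  7.57631930e-04  9.63750827e-01]
dp [-460.1  409.9  -59.7] roll 0.466
```

Emit:
{"api": "send_rows", "payload": {
  "steps": [
    {"dp": [-46, 41, -12], "roll": 0.1},
    {"dp": [-92, 82, -24], "roll": 0.2},
    {"dp": [-138, 123, -36], "roll": 0.3},
    {"dp": [-184, 164, -48], "roll": 0.4},
    {"dp": [-230, 205, -60], "roll": 0.466}
  ],
  "newtons": 20
}}

```text
invalid input
```

```bash
python3 -c "
from h import *
go(.53,-.03,.30,-180);st()"
```

```text
dp [-460.1  409.9  -59.7] roll 0.466
0.15 [ 303.  -602.8  239.8] [ 179.9   -0.  -153.3] F [ 0.33 -0.59  0.03] w 87.8
```

Perhaps every row needs a jaw value.

Emit:
{"api": "send_rows", "payload": {
  "steps": [
    {"dp": [-46, 41, -12], "roll": 0.1, "jaw": 100},
    {"dp": [-92, 82, -24], "roll": 0.2, "jaw": 100},
    {"dp": [-138, 123, -36], "roll": 0.3, "jaw": 100},
    {"dp": [-184, 164, -48], "roll": 0.4, "jaw": 100},
    {"dp": [-230, 205, -60], "roll": 0.466, "jaw": 100}
  ],
  "newtons": 20
}}

```text
time_s: 0.78
tcp_pos: [0.4163, -0.316, 0.3006]
eef_rot: [180.0, 0.0, 179.8]
contact_force: [1.4, 0.0, -0.2]
gripper_width: 0.0879
gripper_force: 0.0
```

```bash
python3 -c "
from h import *
go(.53,-.03,.30,-180);st()"
```

```text
dp [-112.8  286.3    0.7] roll -0.003
0.78 [ 416.3 -316.   300.6] [180.    0.  179.8] F [ 1.43  0.01 -0.17] w 87.9
```

Emit:
{"api": "send_rows", "payload": {
  "steps": [
    {"dp": [-24, 57, 0], "roll": 0, "jaw": 100},
    {"dp": [-48, 114, 0], "roll": 0, "jaw": 60},
    {"dp": [-72, 171, 0], "roll": 0, "jaw": 30},
    {"dp": [-96, 228, 0], "roll": 0, "jaw": 30},
    {"dp": [-113, 286, 0], "roll": 0, "jaw": 30}
  ]
}}

```text
time_s: 1.4
tcp_pos: [0.5295, -0.0298, 0.3002]
eef_rot: [-180.0, -0.0, 180.0]
contact_force: [0.4, -0.6, 0.2]
gripper_width: 0.0533
gripper_force: 0.0
```

```bash
cat > cap.py <<'E'
from h import *;import pickle,sys
n=sys.argv[1];c=r.capture("wrist");c["fish"]=1;pickle.dump(c,open(n+".pkl","wb"));cv2.imwrite("pics/"+n+".png",cv2.resize(c["image"],(800,600),interpolation=cv2.INTER_CUBIC));st()
E
python3 cap.py w1
```

```text
1.45 [531.3 -24.8 299.8] [ 179.9    0.  -179.9] F [2.39 3.7  0.82] w 49.1
```

Emit:
{"api": "send_rows", "payload": {
  "steps": [
    {"dp": [50, 0, 0], "roll": 0, "jaw": 30},
    {"dp": [100, 0, 0], "roll": 0, "jaw": 30},
    {"dp": [100, 0, 0], "roll": 0, "jaw": 30}
  ]
}}

```text
time_s: 1.82
tcp_pos: [0.4265, -0.0321, 0.3008]
eef_rot: [179.9, 0.1, -180.0]
contact_force: [0.7, -0.2, 0.7]
gripper_width: 0.027
gripper_force: 0.0
```

```bash
python3 cap.py w2
```

```text
1.88 [428.2 -31.9 301. ] [ 1.799e+02  1.000e-01 -1.800e+02] F [ 0.23 -0.19  0.34] w 26.5
```

View pics/w1.png

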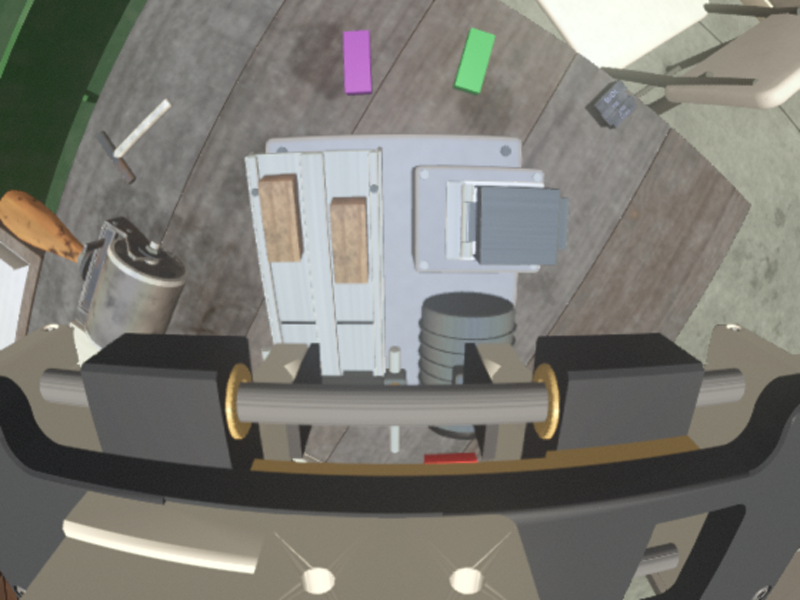

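View pics/w2.png

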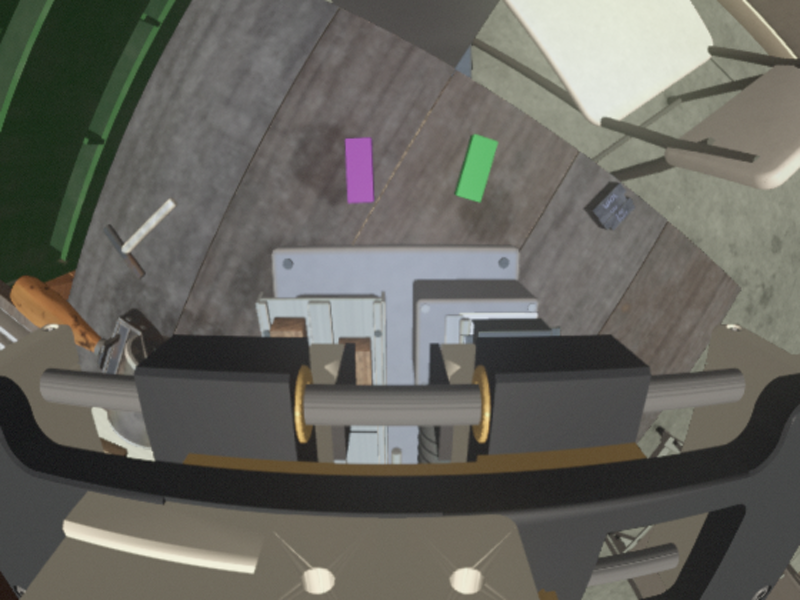

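w1 shows the tray from above, with the left strip at about (350,240), the right strip at (282,218), the cover at (518,225), the lip at x≈566 (rows 197–248) and the pod top at (415–542, 167–272). w2 mostly hides the machine behind the gripper.

Run:
```python
from h import *;import pickle
d=pickle.load(open("c0.pkl","rb"));w=pickle.load(open("w1.pkl","rb"));w2=pickle.load(open("w2.pkl","rb"))
def ray(c,p,z):
    R=cv2.Rodrigues(c["rvec"])[0];o=-R.T@c["tvec"].reshape(3);K=c["K"];q=np.array([(p[0]-K[0,2])/K[0,0],(p[1]-K[1,2])/K[1,1]]);t=np.hypot(*q);q*=np.tan(t)/t
    v=R.T@np.r_[q,1];return (o+v*(z-o[2])/v[2])*1000
S=lambda p:((p[0]+.5)*.7-.5,(p[1]+.5)*.7-.5)
T=lambda a:((a[0]+.5)/4-.5+180,(a[1]+.5)/4-.5+150);C=lambda b:((b[0]+.5)/4.5-.5+215,(b[1]+.5)/4.5-.5+180)
m=dict(pLul=((365,197),(300,422),(440,92)),pLdl=((368,282),(282,317),(378,160)),pLdr=((333,281),(325,310),(353,138)),pLur=((332,199),(340,416),(410,72)),
 pRdr=((269,262),(415,326),(310,78)),pRul=((297,176),(393,440),(398,43)),pRur=((262,180),(433,433),(368,22)),pRdl=((301,259),(375,333),(335,105)),
 trayUL=((382,150),(292,490),(490,67)),trayUR=((248,156),(462,460),(375,14)),covFL=((558,187),(55,482),(645,182)),covBL=((558,264),(45,382),(590,235)))
for k,(a,b,c) in m.items():
    X,e=tri([w,d["top"],d["scene"]],[S(a),T(b),C(c)]);print(k,np.round(X*1000,1),round(e*1000,1))
for n,p,z in [("podFR",(415,167),.1),("podFL",(543,170),.1),("podBR",(415,272),.1),("podBL",(543,272),.1),("lipF",(566,197),.11),("lipB",(567,248),.11),("covFL",(558,187),.135),("covBL",(558,264),.135),("covFR",(478,187),.135),("covBR",(478,266),.135),("screwFR",(283,152),.025),("screwFL",(506,152),.025),("lineL",(338,322),.09),("lineR",(282,322),.09),("trayL",(382,150),.132),("trayBl",(383,372),.081)]: print(n,np.round(ray(w,S(p),z),1))
print("w2 screws",ray(w2,S((288,264)),.025),ray(w2,S((503,262)),.025))
print("w2 pod",ray(w2,S((418,300)),.1),ray(w2,S((537,303)),.1),"tray",ray(w2,S((384,293)),.132),ray(w2,S((259,300)),.132))
```

```text
pLul [478.5 -48.6 132.2] 2.5
pLdl [539.  -47.2 118.6] 1.3
pLdr [537.1 -70.6 122.3] 1.3
pLur [478.6 -70.4 136.2] 3.0
pRdr [ 520.  -116.3  133.3] 1.3
pRul [461.7 -94.5 136.7] 2.1
pRur [ 462.5 -116.7  142.3] 2.7
pRdl [520.8 -95.2 123.9] 1.3
trayUL [445.2 -37.8 136.9] 2.0
trayUR [ 445.4 -128.1  134.5] 1.5
covFL [468.5  85.9 129.9] 1.5
covBL [523.4  87.2 128.2] 3.5
podFR [456.8 -12.7 100. ]
podFL [455.7  85.1 100. ]
podBR [536. -12. 100.]
podBL [535.3  89.4 100. ]
lipF [475.  101.1 110. ]
lipB [514.  104.4 110. ]
covFL [467.1  84.9 135. ]
covBL [521.5  88.4 135. ]
covFR [469.5  27.9 135. ]
covBR [523.7  29.7 135. ]
screwFR [ 440.6 -128.2   25. ]
screwFL [440.3  74.   25. ]
lineL [579.6 -73.2  90. ]
lineR [ 580.  -119.8   90. ]
trayL [445.5 -36.2 132. ]
trayBl [628.1 -37.2  81. ]
w2 screws [ 442.41883298 -128.90121145   25.        ] [440.24253893  73.01086986  25.        ]
w2 pod [455.56022426 -11.32926178 100.        ] [458.14265506  84.7997227  100.        ] tray [441.16075119 -37.13240539 132.        ] [ 446.44193052 -127.4626658   132.        ]
```

Emit:
{"api": "send_rows", "payload": {
  "steps": [
    {"dp": [-6, -50, 20], "roll": 0, "jaw": 30},
    {"dp": [-6, -53, 80], "roll": 0, "jaw": 30},
    {"dp": [-6, -53, 130], "roll": 0, "jaw": 30},
    {"dp": [-6, -53, 145], "roll": 0, "jaw": 30},
    {"dp": [-6, -53, 145], "roll": 0, "jaw": 30}
  ]
}}

```text
time_s: 2.5
tcp_pos: [0.4349, -0.0853, 0.1539]
eef_rot: [-179.9, -0.2, 180.0]
contact_force: [0.0, 1.3, -0.0]
gripper_width: 0.026
gripper_force: 0.0
```

Run:
```python
from h import *;import pickle
st();go(.436,-.083,.150,180)
c=r.capture("scene");d=r.capture("top");pickle.dump((c,d),open("c1.pkl","wb"))
a=cv2.resize(c["image"][150:270,270:390],(480,480),interpolation=cv2.INTER_CUBIC)
b=cv2.resize(d["image"][160:280,235:315],(320,480),interpolation=cv2.INTER_CUBIC)
cv2.imwrite("pics/chk1.png",np.hstack([a,b]))
```

```text
2.5 [434.9 -85.3 153.9] [-179.9   -0.2  180. ] F [ 0.03  1.33 -0.02] w 26.0
dp [-1.1  2.3  3.9] roll -0.001
```

View pics/chk1.png

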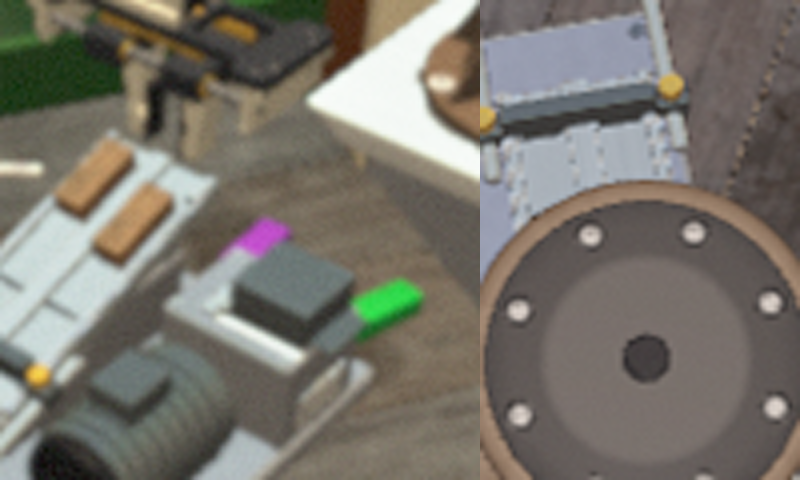

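Emit:
{"api": "send_rows", "payload": {
  "steps": [
    {"dp": [0, 0, 5], "roll": 0, "jaw": 30},
    {"dp": [-6, 0, 6.7], "roll": 0, "jaw": 30},
    {"dp": [-14, 0, 9], "roll": 0, "jaw": 30},
    {"dp": [-22, 0, 11.3], "roll": 0, "jaw": 30},
    {"dp": [-30, 0, 13.6], "roll": 0, "jaw": 30}
  ]
}}

```text
time_s: 3.22
tcp_pos: [0.4643, -0.0854, 0.1434]
eef_rot: [-179.9, -0.1, -180.0]
contact_force: [-1.1, -0.4, 5.3]
gripper_width: 0.0263
gripper_force: 2.1
```

Emit:
{"api": "send_rows", "payload": {
  "steps": [
    {"dp": [-8, 0, 2.3], "roll": 0, "jaw": 30},
    {"dp": [-16, 0, 4.6], "roll": 0, "jaw": 30},
    {"dp": [-24, 0, 6.9], "roll": 0, "jaw": 30},
    {"dp": [-32, 0, 9.2], "roll": 0, "jaw": 30},
    {"dp": [-32, 0, 9.2], "roll": 0, "jaw": 30}
  ]
}}

```text
time_s: 3.85
tcp_pos: [0.4984, -0.0853, 0.1334]
eef_rot: [-179.9, 0.0, -180.0]
contact_force: [-2.4, -1.4, 8.9]
gripper_width: 0.0264
gripper_force: 4.1
```

Run:
```python
from h import *;import pickle
st()
def pl(c,p):
    R=cv2.Rodrigues(c["rvec"])[0];o=-R.T@c["tvec"].reshape(3);v=R.T@np.linalg.solve(c["K"],np.r_[p,1])
    n=np.array([.287,0,1]);k=.112+.287*.4997;return (o+v*(k-n@o)/(n@v))*1000
c,d=pickle.load(open("c1.pkl","rb"))
for p in((505,136),(590,122),(670,111)): print(pl(d,((p[0]-479.5)/4-.5+235,(p[1]+.5)/4-.5+160)))
c=r.capture("scene");pickle.dump(c,open("c2.pkl","wb"))
cv2.imwrite("pics/chk2.png",cv2.resize(c["image"][170:280,230:370],None,fx=5,fy=5,interpolation=cv2.INTER_CUBIC))
```

```text
3.85 [498.4 -85.3 133.4] [-179.9    0.  -180. ] F [-2.41 -1.41  8.89] w 26.4
[631.37995089 -36.84448703  74.20785409]
[631.26639575 -87.23359114  74.24044442]
[ 629.75746184 -134.53368976   74.67350845]
```

View pics/chk2.png

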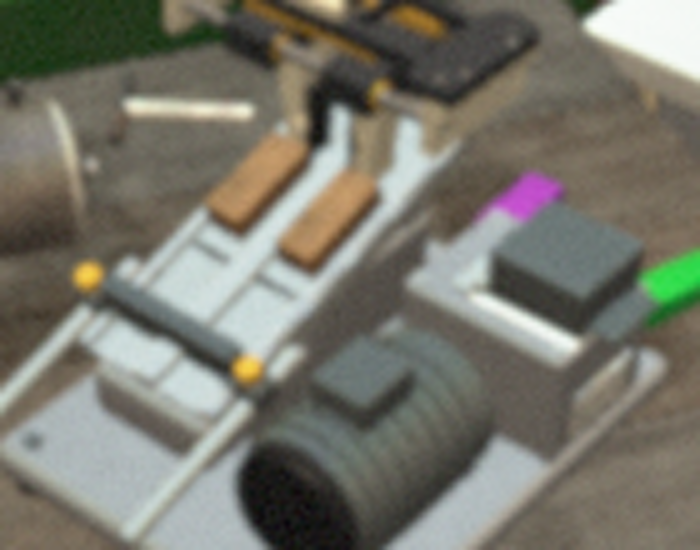

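The strips move together and are square in their lanes, with ends at about (300,160) and (370,190). The tips press on the tray with 9 N, so I'll raise them 4 mm, shift left 2 mm and carry on.

Emit:
{"api": "send_rows", "payload": {
  "steps": [
    {"dp": [0, 2, -4], "roll": 0, "jaw": 30},
    {"dp": [-6, 2, -2.3], "roll": 0, "jaw": 30},
    {"dp": [-14, 2, 0], "roll": 0, "jaw": 30},
    {"dp": [-22, 2, 2.3], "roll": 0, "jaw": 30},
    {"dp": [-26, 2, 3.4], "roll": 0, "jaw": 30}
  ]
}}

```text
time_s: 4.53
tcp_pos: [0.5236, -0.0829, 0.1285]
eef_rot: [-180.0, -0.0, 180.0]
contact_force: [-0.3, -0.0, 1.0]
gripper_width: 0.0263
gripper_force: 0.3
```

Emit:
{"api": "send_rows", "payload": {
  "steps": [
    {"dp": [-6, 0, 1.7], "roll": 0, "jaw": 30},
    {"dp": [-12, 0, 3.4], "roll": 0, "jaw": 30},
    {"dp": [-18, 0, 5.2], "roll": 0, "jaw": 30},
    {"dp": [-24, 0, 6.9], "roll": 0, "jaw": 30},
    {"dp": [-24, 0, 6.9], "roll": 0, "jaw": 30}
  ]
}}

```text
time_s: 5.15
tcp_pos: [0.5475, -0.0829, 0.122]
eef_rot: [-180.0, -0.0, 180.0]
contact_force: [-0.4, -0.7, -0.7]
gripper_width: 0.0262
gripper_force: 0.0
```

Run:
```python
from h import *;import pickle
st()
c=r.capture("scene");pickle.dump(c,open("c3.pkl","wb"))
cv2.imwrite("pics/chk3.png",cv2.resize(c["image"][185:275,235:335],None,fx=6,fy=6,interpolation=cv2.INTER_CUBIC))
st()
```

```text
5.15 [547.5 -82.9 122. ] [-180.   -0.  180.] F [-0.41 -0.73 -0.71] w 26.2
5.2 [547.2 -82.9 122.1] [-180.   -0.  180.] F [-0.58  0.61 -0.46] w 26.3
```

View pics/chk3.png

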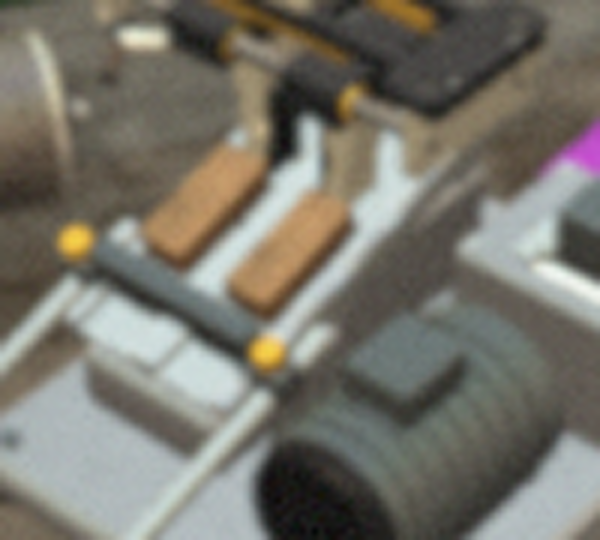

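The strips stand square, about 12–19 mm short of the gauge bar that runs from (95,250) to (250,350). I'll creep in, watching the force.

Emit:
{"api": "send_rows", "payload": {
  "steps": [
    {"dp": [-3, 0, 0.9], "roll": 0, "jaw": 30},
    {"dp": [-6, 0, 1.7], "roll": 0, "jaw": 30},
    {"dp": [-9, 0, 2.6], "roll": 0, "jaw": 30},
    {"dp": [-9, 0, 2.6], "roll": 0, "jaw": 30}
  ]
}}

```text
time_s: 5.7
tcp_pos: [0.5563, -0.0829, 0.1195]
eef_rot: [-180.0, 0.0, 180.0]
contact_force: [-0.5, 0.1, 0.4]
gripper_width: 0.0262
gripper_force: 0.0
```

Emit:
{"api": "send_rows", "payload": {
  "steps": [
    {"dp": [-1, 0, 0.3], "roll": 0, "jaw": 30},
    {"dp": [-2, 0, 0.6], "roll": 0, "jaw": 30},
    {"dp": [-2, 0, 0.6], "roll": 0, "jaw": 30}
  ]
}}

```text
time_s: 6.08
tcp_pos: [0.5582, -0.0829, 0.119]
eef_rot: [-180.0, 0.0, 180.0]
contact_force: [0.1, -0.9, 0.5]
gripper_width: 0.0265
gripper_force: 0.0
```

Emit:
{"api": "send_rows", "payload": {
  "steps": [
    {"dp": [-1, 0, 0.3], "roll": 0, "jaw": 30},
    {"dp": [-2, 0, 0.6], "roll": 0, "jaw": 30},
    {"dp": [-2, 0, 0.6], "roll": 0, "jaw": 30}
  ]
}}

```text
time_s: 6.45
tcp_pos: [0.5596, -0.083, 0.1185]
eef_rot: [-180.0, -0.1, 180.0]
contact_force: [-2.4, 0.4, 4.1]
gripper_width: 0.0267
gripper_force: 2.4
```

Emit:
{"api": "send_rows", "payload": {
  "steps": [
    {"dp": [-1, 0, 0.3], "roll": 0, "jaw": 30},
    {"dp": [-2, 0, 0.6], "roll": 0, "jaw": 30},
    {"dp": [-2, 0, 0.6], "roll": 0, "jaw": 30}
  ]
}}

```text
time_s: 6.82
tcp_pos: [0.5598, -0.083, 0.1183]
eef_rot: [-180.0, -0.2, 180.0]
contact_force: [-12.8, 2.0, 15.0]
gripper_width: 0.0263
gripper_force: 8.1
```

Emit:
{"api": "send_rows", "payload": {
  "steps": [
    {"dp": [2, 0, -1], "roll": 0, "jaw": 30},
    {"dp": [6, 0, -5], "roll": 0, "jaw": 30},
    {"dp": [20, 0, -40], "roll": 0, "jaw": 30},
    {"dp": [70, 0, -70], "roll": 0, "jaw": 30},
    {"dp": [70, 0, -70], "roll": 0, "jaw": 30}
  ]
}}

```text
time_s: 7.45
tcp_pos: [0.4913, -0.0829, 0.1907]
eef_rot: [179.9, 0.3, -180.0]
contact_force: [0.4, 0.2, -1.0]
gripper_width: 0.0261
gripper_force: 0.0
```

```bash
cat > prof.py <<'E'
from h import *;import pickle
st();old=pickle.load(open("c3.pkl","rb"))
c=r.capture("scene");d=r.capture("top");w=r.capture("wrist");w["fish"]=1;pickle.dump((c,d,w),open("c4.pkl","wb"))
g=lambda i:cv2.cvtColor(i,cv2.COLOR_BGR2GRAY).astype(np.float32)
for n,(x0,y0) in dict(scrR=(236,214),scrL=(268,234)).items():
    a=g(old["image"])[y0:y0+22,x0:x0+24];b=g(c["image"])[y0-5:y0+27,x0-5:x0+29]
    m=cv2.matchTemplate(b,a,cv2.TM_CCOEFF_NORMED);print(n,m.max().round(3),np.array(cv2.minMaxLoc(m)[3])-5)
def prj(c,X): return cv2.projectPoints(np.array([X]),c["rvec"],c["tvec"],c["K"],None)[0][0,0]
for nm,cc in(("scene",c),("top",d)):
  for y in(-.060,-.106):
    out=[]
    for x in np.arange(.55,.645,.003):
        z=.112-.287*(x-.4997)+.0187   # strip-top plane
        p=prj(cc,[x,y,z]);v=cv2.getRectSubPix(cc["image"],(1,1),tuple(map(float,p)))[0,0]
        out.append((int(round(x*1000)),int(v[2])-int(v[0]),int(v[1])))
    print(nm,y,out)
E
python3 prof.py
```

```text
7.45 [491.3 -82.9 190.7] [ 179.9    0.3 -180. ] F [ 0.36  0.17 -0.99] w 26.1
scrR 0.993 [0 0]
scrL 0.977 [0 0]
scene -0.06 [(550, -15, 217), (553, -13, 220), (556, -13, 218), (559, -16, 217), (562, -15, 219), (565, -10, 215), (568, 19, 192), (571, 56, 164), (574, 78, 149), (577, 85, 147), (580, 89, 152), (583, 90, 153), (586, 90, 154), (589, 88, 153), (592, 86, 150), (595, 83, 146), (598, 85, 146), (601, 84, 145), (604, 84, 146), (607, 83, 145), (610, 83, 145), (613, 82, 143), (616, 82, 139), (619, 80, 143), (622, 57, 135), (625, 17, 125), (628, -7, 120), (631, -10, 111), (634, -3, 85), (637, 5, 58), (640, 2, 65), (643, -8, 126)]
scene -0.106 [(550, -12, 219), (553, -14, 219), (556, -13, 219), (559, -14, 220), (562, -14, 221), (565, -8, 213), (568, 15, 189), (571, 54, 161), (574, 81, 148), (577, 86, 145), (580, 88, 148), (583, 87, 148), (586, 88, 148), (589, 88, 148), (592, 87, 147), (595, 87, 147), (598, 88, 147), (601, 85, 146), (604, 84, 144), (607, 87, 146), (610, 88, 150), (613, 86, 145), (616, 85, 144), (619, 81, 141), (622, 57, 134), (625, 17, 125), (628, -8, 118), (631, -9, 1
[... 394 characters left out ...]
610, 13, 109), (613, 13, 107), (616, 12, 108), (619, 13, 105), (622, 14, 107), (625, 13, 107), (628, 12, 106), (631, 13, 107), (634, 13, 106), (637, 13, 106), (640, 13, 106), (643, 12, 106)]
top -0.106 [(550, 12, 103), (553, 12, 106), (556, 11, 107), (559, 13, 112), (562, 13, 113), (565, 14, 112), (568, 14, 111), (571, 12, 110), (574, 14, 110), (577, 14, 108), (580, 12, 109), (583, 13, 110), (586, 12, 110), (589, 13, 109), (592, 14, 108), (595, 13, 109), (598, 13, 108), (601, 13, 109), (604, 12, 109), (607, 13, 109), (610, 15, 108), (613, 12, 95), (616, 9, 72), (619, 5, 67), (622, 6, 63), (625, 6, 58), (628, 6, 64), (631, 9, 74), (634, 11, 91), (637, 13, 105), (640, 13, 106), (643, 12, 105)]
```

Emit:
{"api": "send_rows", "payload": {
  "steps": [
    {"dp": [0, 0, -55], "roll": 0, "jaw": 30},
    {"dp": [-40, 0, -100], "roll": 0, "jaw": 30},
    {"dp": [-95, 0, -110], "roll": 0, "jaw": 30},
    {"dp": [-130, 0, -110], "roll": 0, "jaw": 30},
    {"dp": [-130, 0, -110], "roll": 0, "jaw": 30}
  ]
}}

```text
time_s: 8.22
tcp_pos: [0.6245, -0.0829, 0.2945]
eef_rot: [-180.0, -0.2, 180.0]
contact_force: [-1.0, 0.3, -0.3]
gripper_width: 0.0263
gripper_force: 0.0
```

```bash
cat > wp.py <<'E'
from h import *;import pickle
st();c=r.capture("wrist");pickle.dump(c,open("w5.pkl","wb"));cv2.imwrite("pics/w5.png",c["image"])
R=cv2.Rodrigues(c["rvec"])[0]
def prj(X):
    p=R@np.array(X)+c["tvec"].reshape(3);t=np.arctan2(np.hypot(p[0],p[1]),p[2]);u=p[:2]/np.hypot(p[0],p[1])*t
    return c["K"][0,0]*u+c["K"][:2,2]
for h in(.0187,.003):
  for y in(-.060,-.106):
    out=[]
    for x in np.arange(.556,.65,.002):
        p=prj([x,y,.112-.287*(x-.4997)+h]);v=cv2.getRectSubPix(c["image"],(1,1),tuple(map(float,p)))[0,0]
        out.append((int(round(x*1000)),int(v[2])-int(v[0]),int(v[1])))
    print(h,y,out,p.round())
E
python3 wp.py
```

```text
8.22 [624.5 -82.9 294.5] [-180.    -0.2  180. ] F [-1.01  0.26 -0.26] w 26.3
0.0187 -0.06 [(556, -17, 210), (558, -17, 210), (560, -17, 210), (562, -17, 212), (564, -17, 211), (566, -15, 203), (568, 12, 131), (570, 29, 115), (572, 37, 134), (574, 39, 163), (576, 38, 168), (578, 37, 164), (580, 39, 165), (582, 43, 168), (584, 43, 175), (586, 44, 178), (588, 43, 178), (590, 44, 174), (592, 44, 174), (594, 43, 171), (596, 43, 168), (598, 42, 169), (600, 44, 169), (602, 43, 168), (604, 41, 167), (606, 43, 164), (608, 41, 160), (610, 36, 149), (612, 35, 148), (614, 40, 156), (616, 42, 161), (618, 42, 160), (620, 41, 158), (622, 41, 158), (624, 41, 156), (626, 44, 163), (628, 46, 166), (630, 42, 159), (632, 11, 113), (634, 0, 101), (636, -6, 128), (638, -12, 140), (640, -15, 140), (642, -13, 140), (644, -13, 139), (646, -12, 148), (648, -12, 195)] [295. 205.]
0.0187 -0.106 [(556, -18, 211), (558, -17, 211), (560, -17, 211), (562, -16, 210), (564, -17, 210), (566, -16, 206), (568, 7, 137), (570, 33, 113), (572, 40, 132), (574, 39, 158), (576, 41, 173), (578, 42, 172), (580, 40, 171), (582, 
[... 1424 characters left out ...]
4, -17, 209), (566, -16, 207), (568, -7, 172), (570, 28, 112), (572, 37, 121), (574, 40, 150), (576, 40, 167), (578, 41, 169), (580, 39, 167), (582, 39, 165), (584, 41, 168), (586, 44, 171), (588, 45, 172), (590, 45, 170), (592, 45, 171), (594, 45, 170), (596, 44, 168), (598, 45, 168), (600, 43, 163), (602, 41, 158), (604, 43, 163), (606, 44, 169), (608, 43, 163), (610, 40, 154), (612, 41, 155), (614, 45, 164), (616, 47, 168), (618, 46, 165), (620, 47, 162), (622, 43, 156), (624, 43, 154), (626, 44, 156), (628, 46, 160), (630, 46, 161), (632, 47, 161), (634, 44, 154), (636, 10, 106), (638, 1, 97), (640, -4, 122), (642, -11, 138), (644, -15, 137), (646, -13, 139), (648, -13, 139)] [254. 201.]
```

From the wrist view the strip tops span 574–632 mm, as 58 mm should, with bar face directly beyond and no bright floor between. The gauge screws have not moved. Now the cover: go to its left with the jaws shut, lined up along x.

Emit:
{"api": "send_rows", "payload": {
  "steps": [
    {"dp": [26, 44, 0], "roll": -0.16, "jaw": 20},
    {"dp": [52, 88, 0], "roll": -0.32, "jaw": 0},
    {"dp": [78, 132, 0], "roll": -0.48, "jaw": 0},
    {"dp": [104, 176, 0], "roll": -0.64, "jaw": 0},
    {"dp": [129, 220, 0], "roll": -0.8, "jaw": 0}
  ]
}}

```text
time_s: 8.9
tcp_pos: [0.4917, 0.138, 0.2976]
eef_rot: [-180.0, -0.0, -133.9]
contact_force: [1.1, 1.3, 0.0]
gripper_width: 0.0005
gripper_force: 0.0
```

Emit:
{"api": "send_rows", "payload": {
  "steps": [
    {"dp": [0, 0, 0], "roll": -0.17, "jaw": 0},
    {"dp": [0, 0, 0], "roll": -0.34, "jaw": 0},
    {"dp": [0, 0, 0], "roll": -0.51, "jaw": 0},
    {"dp": [0, 0, 0], "roll": -0.68, "jaw": 0},
    {"dp": [0, 0, 0], "roll": -0.771, "jaw": 0}
  ]
}}

```text
time_s: 9.52
tcp_pos: [0.4926, 0.1368, 0.2974]
eef_rot: [180.0, -0.0, -89.8]
contact_force: [0.8, 0.6, 0.6]
gripper_width: 0.0005
gripper_force: 0.0
```

```bash
python3 -c "
from h import *
st();go(.4955,.130,.076,-90)
import pickle
c=r.capture('wrist');pickle.dump(c,open('w6.pkl','wb'));cv2.imwrite('pics/w6.png',c['image'])"
```

```text
9.53 [492.6 136.8 297.4] [180.   -0.  -89.8] F [0.81 0.61 0.58] w 0.5
dp [  6.7  -2.9 221.4] roll 0.004
```

Emit:
{"api": "send_rows", "payload": {
  "steps": [
    {"dp": [4, -3, 55], "roll": 0, "jaw": 0},
    {"dp": [4, -3, 110], "roll": 0, "jaw": 0},
    {"dp": [4, -3, 165], "roll": 0, "jaw": 0},
    {"dp": [4, -3, 217], "roll": 0, "jaw": 0},
    {"dp": [4, -3, 217], "roll": 0, "jaw": 0}
  ]
}}

```text
time_s: 10.2
tcp_pos: [0.4934, 0.1313, 0.0777]
eef_rot: [179.6, -0.3, -90.1]
contact_force: [0.1, 0.7, 0.9]
gripper_width: 0.0007
gripper_force: 0.0
```

Emit:
{"api": "send_rows", "payload": {
  "steps": [
    {"dp": [5, 0, 0], "roll": 0, "jaw": 0},
    {"dp": [10, 0, 0], "roll": 0, "jaw": 0},
    {"dp": [14, 0, 0], "roll": 0, "jaw": 0},
    {"dp": [14, 0, 0], "roll": 0, "jaw": 0}
  ]
}}

```text
time_s: 10.7
tcp_pos: [0.4965, 0.119, 0.0818]
eef_rot: [-179.9, 0.1, -90.0]
contact_force: [0.7, -0.2, 1.0]
gripper_width: 0.0004
gripper_force: 0.0
```

Emit:
{"api": "send_rows", "payload": {
  "steps": [
    {"dp": [2, 0, 0], "roll": 0, "jaw": 0},
    {"dp": [4, 0, 0], "roll": 0, "jaw": 0},
    {"dp": [4, 0, 0], "roll": 0, "jaw": 0}
  ]
}}

```text
time_s: 11.08
tcp_pos: [0.4961, 0.115, 0.0807]
eef_rot: [180.0, -0.0, -90.0]
contact_force: [0.1, 0.3, -0.1]
gripper_width: 0.0007
gripper_force: 0.0
```

Emit:
{"api": "send_rows", "payload": {
  "steps": [
    {"dp": [2, 0, 0], "roll": 0, "jaw": 0},
    {"dp": [2, 0, 0], "roll": 0, "jaw": 0}
  ]
}}

```text
time_s: 11.32
tcp_pos: [0.4962, 0.1132, 0.0807]
eef_rot: [180.0, 0.0, -90.0]
contact_force: [-0.5, 1.0, -0.2]
gripper_width: 0.0003
gripper_force: 0.3
```

Emit:
{"api": "send_rows", "payload": {
  "steps": [
    {"dp": [2, 0, 0], "roll": 0, "jaw": 0},
    {"dp": [2, 0, 0], "roll": 0, "jaw": 0}
  ]
}}

```text
time_s: 11.58
tcp_pos: [0.4964, 0.1129, 0.0809]
eef_rot: [-179.9, 0.2, -90.0]
contact_force: [-4.2, 11.3, -1.1]
gripper_width: 0.0005
gripper_force: 5.4
```

Emit:
{"api": "send_rows", "payload": {
  "steps": [
    {"dp": [2, 0, 0], "roll": 0, "jaw": 0},
    {"dp": [2, 0, 0], "roll": 0, "jaw": 0}
  ]
}}

```text
time_s: 11.82
tcp_pos: [0.4966, 0.1127, 0.081]
eef_rot: [-179.9, 0.3, -90.0]
contact_force: [-8.5, 20.3, 0.8]
gripper_width: 0.0007
gripper_force: 10.5
```

Emit:
{"api": "send_rows", "payload": {
  "steps": [
    {"dp": [0.8, 0, -7], "roll": 0, "jaw": 0},
    {"dp": [1.6, 0, -13.5], "roll": 0, "jaw": 0}
  ]
}}

```text
time_s: 12.08
tcp_pos: [0.4966, 0.1109, 0.0948]
eef_rot: [-179.9, 0.3, -90.0]
contact_force: [-6.3, 17.4, 2.6]
gripper_width: 0.0003
gripper_force: 8.3
```

```bash
python3 -c "
from h import *
st()"
```

```text
12.07 [496.6 110.9  94.8] [-179.9    0.3  -90. ] F [-6.29 17.41  2.59] w 0.3
```

Emit:
{"api": "send_rows", "payload": {
  "steps": [
    {"dp": [1.5, 0, -6.5], "roll": 0, "jaw": 0},
    {"dp": [3.7, 0, -13], "roll": 0, "jaw": 0}
  ]
}}

```text
time_s: 12.32
tcp_pos: [0.4966, 0.1067, 0.1081]
eef_rot: [-179.9, 0.2, -90.0]
contact_force: [-6.6, 14.4, 5.2]
gripper_width: 0.0008
gripper_force: 6.9
```

Emit:
{"api": "send_rows", "payload": {
  "steps": [
    {"dp": [3.5, 0, -8], "roll": 0, "jaw": 0},
    {"dp": [8, 0, -16], "roll": 0, "jaw": 0},
    {"dp": [12.5, 0, -22.5], "roll": 0, "jaw": 0},
    {"dp": [17, 0, -28], "roll": 0, "jaw": 0}
  ]
}}

```text
time_s: 12.82
tcp_pos: [0.4964, 0.0872, 0.1359]
eef_rot: [-179.9, 0.0, -90.0]
contact_force: [-0.7, 2.3, -0.3]
gripper_width: 0.0004
gripper_force: 1.1
```

Emit:
{"api": "send_rows", "payload": {
  "steps": [
    {"dp": [0, 0, 2.5], "roll": 0, "jaw": 0},
    {"dp": [5, 0, 2.5], "roll": 0, "jaw": 0},
    {"dp": [10, 0, 2.5], "roll": 0, "jaw": 0},
    {"dp": [14, 0, 2.5], "roll": 0, "jaw": 0},
    {"dp": [14, 0, 2.5], "roll": 0, "jaw": 0}
  ]
}}

```text
time_s: 13.45
tcp_pos: [0.4961, 0.0723, 0.1326]
eef_rot: [180.0, -0.0, -90.0]
contact_force: [1.3, 1.7, 0.5]
gripper_width: 0.0008
gripper_force: 1.1
```

Emit:
{"api": "send_rows", "payload": {
  "steps": [
    {"dp": [2, 0, 0], "roll": 0, "jaw": 0},
    {"dp": [4, 0, 0], "roll": 0, "jaw": 0},
    {"dp": [6, 0, 0], "roll": 0, "jaw": 0},
    {"dp": [6, 0, 0], "roll": 0, "jaw": 0}
  ]
}}

```text
time_s: 13.95
tcp_pos: [0.4959, 0.0665, 0.1326]
eef_rot: [180.0, -0.0, -90.0]
contact_force: [1.2, 1.5, 1.4]
gripper_width: 0.0007
gripper_force: 1.0
```

Emit:
{"api": "send_rows", "payload": {
  "steps": [
    {"dp": [3, 0, -1], "roll": 0, "jaw": 0},
    {"dp": [6, 0, -2], "roll": 0, "jaw": 0},
    {"dp": [6, 0, -2], "roll": 0, "jaw": 0}
  ]
}}

```text
time_s: 14.32
tcp_pos: [0.4962, 0.0623, 0.1345]
eef_rot: [-180.0, 0.2, -90.0]
contact_force: [-1.8, 11.5, -3.0]
gripper_width: 0.0006
gripper_force: 5.1
```

Run:
```python
from h import *
st()
c=r.capture("scene");cv2.imwrite("pics/sc6.png",c["image"])
w=r.capture("wrist");cv2.imwrite("pics/w7.png",w["image"])
a=cv2.resize(c["image"][190:270,295:395],(600,480),interpolation=cv2.INTER_CUBIC)
cv2.imwrite("pics/chk6.png",a)
```

```text
14.32 [496.2  62.3 134.5] [-180.     0.2  -90. ] F [-1.82 11.49 -2.96] w 0.6
```

View pics/chk6.png

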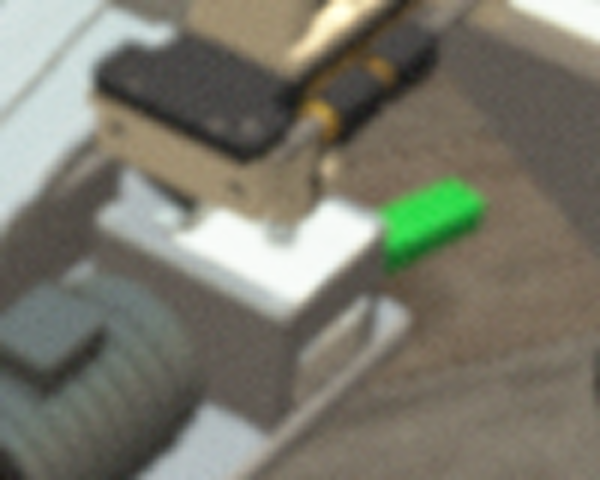

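The cover is up, with the white pod top showing at (280,250). The finger stopped at face y≈51 mm, where the "on" stop should be. I'll withdraw left and let the cover drop.

Emit:
{"api": "send_rows", "payload": {
  "steps": [
    {"dp": [-12, 0, 0], "roll": 0, "jaw": 0},
    {"dp": [-30, 0, 0], "roll": 0, "jaw": 0},
    {"dp": [-60, 0, 0], "roll": 0, "jaw": 0},
    {"dp": [-100, 0, 0], "roll": 0, "jaw": 0},
    {"dp": [-120, 0, -50], "roll": 0, "jaw": 0}
  ]
}}

```text
time_s: 15.05
tcp_pos: [0.494, 0.1815, 0.1821]
eef_rot: [179.6, -0.3, -90.0]
contact_force: [0.1, 0.5, 0.8]
gripper_width: 0.0001
gripper_force: 0.0
```

Emit:
{"api": "send_rows", "payload": {
  "steps": [
    {"dp": [0, 0, -60], "roll": 0, "jaw": 0},
    {"dp": [0, 0, -120], "roll": 0, "jaw": 0},
    {"dp": [0, 0, -120], "roll": 0, "jaw": 0},
    {"dp": [0, 0, -120], "roll": 0, "jaw": 0}
  ]
}}

```text
time_s: 15.55
tcp_pos: [0.4956, 0.1811, 0.3045]
eef_rot: [180.0, -0.0, -90.0]
contact_force: [-0.9, 0.2, -0.3]
gripper_width: 0.0007
gripper_force: 0.0
```

Run:
```python
from h import *;import pickle
st();d0=pickle.load(open("c0.pkl","rb"))
g=lambda i:cv2.cvtColor(i,cv2.COLOR_BGR2GRAY).astype(np.float32)
for n in("scene","top"):
    c=r.capture(n);pickle.dump(c,open("e_"+n+".pkl","wb"))
    reg=dict(scene=dict(cover=(318,205,48,48),scrR=(236,214,24,22),scrL=(268,234,24,22),motor=(278,235,50,50),roller=(200,185,50,40),hbl=(315,305,50,35),typ=(390,240,26,24)),top=dict(cover=(182,238,50,40),screws=(230,175,60,25),key=(345,250,40,40)))[n]
    for k,(x,y,w,h) in reg.items():
        a=g(d0[n]["image"])[y:y+h,x:x+w];b=g(c["image"])[y-6:y+h+6,x-6:x+w+6];m=cv2.matchTemplate(b,a,cv2.TM_CCOEFF_NORMED)
        print(n,k,m.max().round(3),np.array(cv2.minMaxLoc(m)[3])-6,"mad",np.abs(g(d0[n]["image"])[y:y+h,x:x+w]-g(c["image"])[y:y+h,x:x+w]).mean().round(1))
def prj(c,X): return cv2.projectPoints(np.array([X]),c["rvec"],c["tvec"],c["K"],None)[0][0,0]
c=pickle.load(open("e_scene.pkl","rb"))
for y in(-.06,-.106):
    print([(x,int(v[2])-int(v[0])) for x in range(560,634,4) for p in [prj(c,[x/1e3,y,.112-.287*(x/1e3-.4997)+.0187])] for v in [c["image"][int(round(p[1])),int(round(p[0]))]]])
```

```text
15.55 [495.6 181.1 304.5] [180.  -0. -90.] F [-0.94  0.21 -0.34] w 0.7
scene cover 0.997 [0 0] mad 2.2
scene scrR 0.983 [0 0] mad 3.3
scene scrL 0.866 [0 0] mad 10.6
scene motor 0.976 [0 0] mad 3.6
scene roller 0.995 [0 0] mad 2.3
scene hbl 0.995 [0 0] mad 2.2
scene typ 0.985 [0 0] mad 2.3
top cover 0.999 [0 0] mad 1.0
top screws 0.871 [0 0] mad 8.5
top key 0.999 [0 0] mad 1.1
[(560, -16), (564, -10), (568, 23), (572, 73), (576, 85), (580, 87), (584, 92), (588, 87), (592, 87), (596, 86), (600, 82), (604, 83), (608, 85), (612, 83), (616, 78), (620, 80), (624, 17), (628, -10), (632, -6)]
[(560, -13), (564, -9), (568, 18), (572, 73), (576, 86), (580, 87), (584, 88), (588, 87), (592, 88), (596, 85), (600, 85), (604, 88), (608, 82), (612, 84), (616, 85), (620, 68), (624, 21), (628, -8), (632, -8)]
```

```bash
python3 -c "
from h import *
print(r.close_job())"
```

```text
the job is handed in; nothing more can be done
None
```

I handed the job in at about 15.7 s of the 54 s; the hand-in call gave no verdict. Both strips are against the gauge with its setting unchanged in the images, and the cover is shut and the bystanders are unmoved. The toggle is on as judged from the finger meeting its stop, since it was never in view.

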